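# Set the photometer dial to the marker and take a reading

## Task

Push the peg on the photometer's dial round with a fingertip until the dial's white index line points straight at the tip of the small arrowhead marker on the scale, then press the round read key fully down and let it come back up. Do not grip anything, do not shift or lift the photometer or move its marker, do not press the key before the dial is set, and leave the glassware around it alone.

Things in the scene. Friction and masses are not known exactly. Their poses are not given: they have to be found in the camera images.
- photometer: Pale grey flat box 156 x 236 mm, top 55 mm high, about 2 kg, loose on rubber feet. Origin at the centre of its underside; x points to its back (away from the dark display), y to its left. On top: dial axis at x 0, y +35 mm, over a fixed aluminium scale plate of radius 68 mm; fixed grey cover 46 x 46 mm, 69 mm high, at x +40, y -78 mm; read key at x -25, y -78 mm.
- dial (a joint): Black dial, radius 50 mm, top 67 mm above the worktop, vertical axis, stops at +-2.6 rad. At 0 its white index line points along the photometer's +x; the value grows clockwise from above. It stays where left (friction 0.06 N m: about 2 N at the peg). Starts at -2.2 to -1.0, always below the marker's value, so it must turn clockwise.
- set_marker (a joint): Dark steel arrowhead tab, 18 x 14 mm, on the scale plate, pointing inwards at the dial's rim; its top is 62 mm above the worktop, lower than the dial's. Same axis, zero and sense as the dial: the dial is set when its value equals this one. Stiff (0.3 N m); it must stay where it is, somewhere from -0.2 to 1.2.
- dial_centre (a point): Point on the dial's axis, on its top face, 67 mm above the worktop.
- dial_index (a point): End of the dial's white index line, 51.5 mm from the dial's axis, 67 mm above the worktop.
- marker_tip (a point): Point where the arrowhead marker aims, 51.5 mm from the dial's axis, about 62 mm above the worktop; when the dial is set it lies straight under dial_index.
- peg_top (a point): Centre of the top of the dial's finger peg: a bare metal upright pin 14 mm in diameter, standing 25 mm above the dial's face (its top 92 mm above the worktop), 33 mm from the dial's axis, exactly opposite the index line.
- read_key (a joint): Grey round spring key 28 mm across; 0 when up, 0.006 (m) fully down, which takes about 4 N. It comes up by itself.
- read_key_top (a point): Centre of the read key's top face, 77 mm above the worktop when up.
- weighing_bottle: Small glass weighing bottle with lid, 42 mm wide, 62 mm high, loose, to the right of the photometer. Origin at the centre of its underside.
- dish: Covered glass dish, 68 mm wide, 14 mm high, loose, in front of the photometer. Origin at the centre of its underside.
- stoppered_flask: Conical glass flask with a black stopper, 68 mm wide, 130 mm high, loose, behind the photometer. Origin at the centre of its underside.

How it is judged:
By the outcome, as a careful person would: the job done as asked, in the order asked, and still so for the second after the job is handed in, with the robot touching nothing.
It also fails if it takes over 48 s, if anything falls off the work surface, if the arm or the gripper's body presses on something with over 40 N, if the wrist force passes 120 N, or if a joint passes its speed limit or range.

## Robot

A 6-joint arm with a two-finger parallel gripper is mounted at the origin on a cart in front of the work surface, level with it; the furniture and walls round the work are solid. World frame = base frame: x ahead of the robot, y to its left, z up, the work surface at z = 0. Lengths are in m, angles in rad, forces in N, time in s.
With the tool pointing down it reaches from about 0.275 to 0.875 m from the base axis. Payload 12.5 kg.
Tool frame: the origin (TCP) lies on the centre line of the jaws, within the pads' length; the fingertips stand 25 mm ahead of it and the grasp point (between the pads) lies 6 mm ahead of it; x points along the fingers, z is the direction in which the jaws open and shut, and the axes are right-handed (so a half turn about x gives the same grasp; the last joint's range is limited). The gripper opens to 85 mm and grips with 20 to 120 N. Pads are 22 mm wide; open, the fingers measure 114 mm over their backs; the gripper's body (76 mm by 85 mm) begins 54 mm behind the grasp point. The pads swing forward as they close: fully open they stand 13 mm farther back than shut.
Start: joints at [-1.21, 0.351, 1.652, -0, 1.139, -0.085], TCP at [0.237, -0.496, 0.256] pointing down, gripper open.
Joint ranges: [-2.75, 2.75], [-0.79, 2.1], [0.01, 2.65], [-1.57, 4.71], [0.07, 3.14], [-2.87, 2.87]. Speed limits (rad/s): [2.22, 2.22, 2.79, 3.14, 3.14, 3.14].

## Interface

Orientations are given as a rotation vector (axis times angle).
In Python, from rig import bot gives the robot as it stands. The module is installed in compiled form; this text tells all that it offers.
- The arm moves only by the shell command python3 -m creep 'ROWS' [FORCE]. ROWS is JSON, a list of rows, each a list of 3 entries, a list of its own where there are three numbers: the shift along the world's x, y, z in mm, then the turn about the world's z in degrees, then the gripper's target within -1 to 1 (fully open at 1, half-way at 0, shut at -1). In form: [[[x, y, z], turn, claw], ...]. A call has 1 to 10 rows; each row is the pose to reach, as a shift and turn from the pose commanded when the call began; what a row does not reach only later rows make up. A row lasts 1/8 s, in which the tool goes at most 62.5 mm and 10.7 degrees, less where a joint would pass 70% of its speed; a pose out of reach is approached as far as the arm can. A call with a gripper value outside its range is refused whole. The fingers move at their own pace and stop on an object; FORCE is the grip in N (left out, the last holds). Time passes only in rows, so rows that repeat a pose let the fingers close. It gives the time, the measured TCP pose, the force and the opening at its end, in the units of the state.
- bot.observe(): the state, without advancing time (a new reading comes with each control period).
- bot.grab_frame(name): name is "scene" or "top" or "wrist"; returns the picture (400x640x3 uint8, red, green, blue); there is no depth.
- bot.camera_info(name): a dict with "vfov" (degrees; the focal length in pixels is half the picture's height over the tangent of half this angle, whatever the lens; pixels are square), "cx", "cy" (the principal point, pixels), "pose" (4x4, takes a point from camera to world coordinates); the wrist camera has in their place "mount" (4x4, takes a point from camera to tool coordinates, whose origin is the TCP and whose axes are the tool frame's). Camera axes: x right, y down, z forward; pixel columns grow to the right and rows downward; lengths in m; the calibration is good to about 2 mm. A picture is of the moment at which its call begins: read the wrist's pose just before it. camera_info takes no time and is no camera call.
- bot.finish_job(): hands the job in, once; it reports no verdict.
The state is a dict: "time_s": time; "joint_positions": joint angles; "joint_vel": joint speeds; "joint_torque": joint torques, N m; "tcp_pos": TCP position; "eef_rot": TCP orientation; "force": force on the tool from outside, world axes, zero at the start; "moment": the same for the moment, N m; "grip_width": finger opening in m.
Only numpy, scipy, OpenCV 4.12 (cv2) and the standard library are available. Lean on these libraries where they do the work, as an engineer would, in place of code of your own. Each camera call takes 0.05 s, during which the arm holds its last target. There are 200 camera calls.

## Working session

There is one attempt and no reset: what is moved stays moved. The work goes in short steps, Python scripts to look and compute and a shell command to move; the robot and the scene stay as the last step left them, time stands still between calls to the robot, and variables do not carry over. Pictures are saved under pics/ and viewed, about 8 in all and at most 12, crops included, and the job is handed in when it is done.

```bash
mkdir -p pics
cat > h.py <<'E'
import numpy as np, cv2
from scipy.spatial.transform import Rotation as R
from rig import bot
def cam(name):
    i=bot.camera_info(name); f=200/np.tan(np.radians(i['vfov'])/2)
    if 'pose' in i: T=np.array(i['pose'])
    else:
        s=bot.observe(); W=np.eye(4); W[:3,:3]=R.from_rotvec(s['eef_rot']).as_matrix(); W[:3,3]=s['tcp_pos']; T=W@np.array(i['mount'])
    return f,i['cx'],i['cy'],T
def px2w(c,u,v,z):
    f,cx,cy,T=c; d=T[:3,:3]@np.array([(u-cx)/f,(v-cy)/f,1]); o=T[:3,3]
    return o+d*(z-o[2])/d[2]
def w2px(c,p):
    f,cx,cy,T=c; q=T[:3,:3].T@(np.array(p)-T[:3,3]); return np.array([f*q[0]/q[2]+cx,f*q[1]/q[2]+cy])
def grab(name,fn):
    c=cam(name); im=bot.grab_frame(name); cv2.imwrite('pics/'+fn,im[:,:,::-1]); return c,im
E
python3 - <<'E'
from h import *
s=bot.observe(); print(s)
for n in('top','scene'):
    c,im=grab(n,n+'0.png'); print(n,c, bot.camera_info(n).keys())
print(bot.camera_info('wrist'))
E
```

```text
{'time_s': 0.0, 'joint_positions': array([-1.20960682e+00,  3.51242167e-01,  1.65243776e+00, -3.29458037e-05,
        1.13907756e+00, -8.46306375e-02]), 'joint_vel': array([ 3.44650690e-04,  4.57895218e-04, -1.38251825e-03, -8.25840254e-05,
       -2.03445089e-04,  9.72019011e-04]), 'joint_torque': array([-3.55734868e-03, -5.06116033e+01, -2.91406721e+01, -2.17682104e-04,
        4.62136493e-03, -7.76740507e-06]), 'tcp_pos': array([ 0.23705276, -0.49595627,  0.25574995]), 'eef_rot': array([ 0.87552155,  1.38870424, -0.8744085 ]), 'force': array([-0.09728355,  0.58336704,  0.86444866]), 'moment': array([-0.0122185 , -0.00596287, -0.00192808]), 'grip_width': 0.08530599776477604}
top (np.float64(399.5712054468938), 316.23152917616153, 204.97271529460627, array([[ 0.02874637, -0.98736608,  0.15582641,  0.40375714],
       [-0.99957907, -0.02778427,  0.0083492 , -0.07992907],
       [-0.00391419, -0.15600083, -0.98774917,  0.94106664],
       [ 0.        ,  0.        ,  0.        ,  1.        ]])) dict_keys(['vfov', 'cx', 'cy', 'pose'])
scene (np.float64(461.90028417509046), 318.44905439851277, 194.27597316148652, array([[-0.6319181 , -0.47981331,  0.60865318, -0.04409123],
       [-0.77478668,  0.41097097, -0.4804253 ,  0.37722869],
       [-0.01962433, -0.77516582, -0.63145296,  0.68903846],
       [ 0.        ,  0.        ,  0.        ,  1.        ]])) dict_keys(['vfov', 'cx', 'cy', 'pose'])
{'vfov': 60.282661880231515, 'cx': 317.28813632137167, 'cy': 202.76643539779795, 'mount': array([[ 5.54381804e-06, -3.29121066e-01,  9.44287734e-01,
        -1.16996213e-01],
       [-5.42552996e-05, -9.44287732e-01, -3.29121065e-01,
         8.59405015e-02],
       [ 9.99999999e-01, -4.94080266e-05, -2.30915214e-05,
        -1.87629601e-04],
       [ 0.00000000e+00,  0.00000000e+00,  0.00000000e+00,
         1.00000000e+00]])}
```

View pics/top0.png

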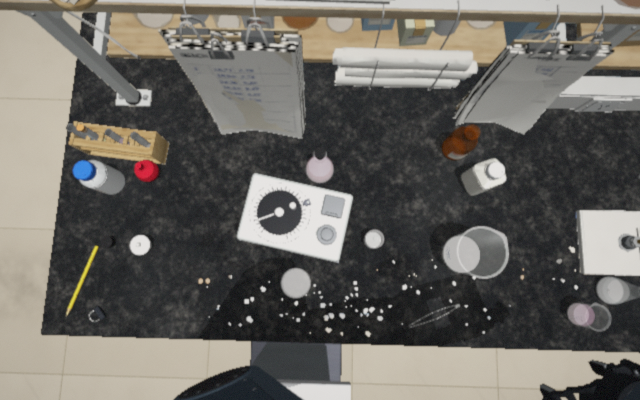

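The top view shows the photometer at about (295,217), its dial at (279,212) and its key at (326,235). The flask is at (319,168), the dish at (296,283) and the bottle at (374,239). I'll enlarge it to get coordinates.

Run:
```python
from h import *
im=cv2.imread('pics/top0.png')[145:305,220:400]
cv2.imwrite('pics/crop0.png',cv2.resize(im,None,fx=4.4,fy=3.7,interpolation=cv2.INTER_CUBIC)[:592,:792])
c=cam('top')
for n,u,v,z in [('dial',279,212,.067),('key',326,235,.077),('c1',252,174,.055),('c2',353,190,.055),('c3',341,261,.055),('c4',238,231,.055),('flask',319,168,.06),('dish',296,283,.01),('bottle',374,239,.04)]:
    print(n,px2w(c,u,v,z).round(3))
```

```text
dial [0.524 0.009 0.067]
key [ 0.475 -0.096  0.077]
c1 [0.611 0.076 0.055]
c2 [ 0.58  -0.154  0.055]
c3 [ 0.421 -0.13   0.055]
c4 [0.48  0.1   0.055]
flask [ 0.628 -0.076  0.06 ]
dish [ 0.369 -0.031  0.01 ]
bottle [ 0.472 -0.205  0.04 ]
```

View pics/crop0.png

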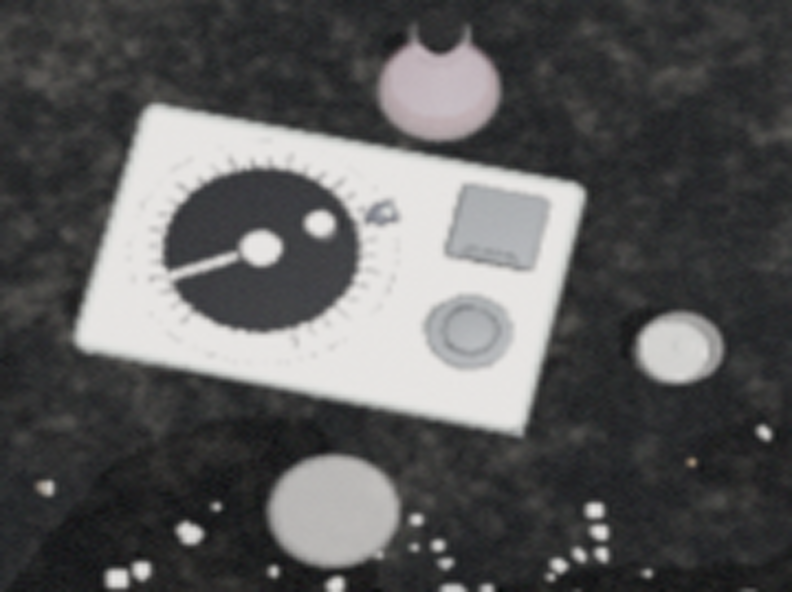

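The enlarged view shows the index line pointing left and slightly down, the peg to the right of centre and the marker at upper right. The turn needed is about 180° clockwise.

```bash
python3 -m creep '[[[0,0,0],0,-1],[[0,0,40],0,-1],[[40,50,40],5,-1],[[80,100,40],10,-1],[[120,150,40],20,-1],[[160,200,40],30,-1],[[200,250,40],40,-1],[[240,300,40],50,-1],[[240,340,40],60,-1],[[240,380,40],69,-1]]'
python3 - <<'E'
from h import *
s=bot.observe(); print(R.from_rotvec(s['eef_rot']).as_matrix().round(2), s['joint_positions'].round(2),s['tcp_pos'],s['grip_width'],s['force'])
c,im=grab('wrist','w1.png'); print(c[3].round(3))
E
```

```text
time_s: 1.35
tcp_pos: [0.4774, -0.1143, 0.296]
eef_rot: [-0.067, 1.57, 0.068]
force: [-0.6, 0.5, 0.7]
grip_width: -0.0002
[[-0.   -0.09  1.  ]
 [ 0.    1.    0.09]
 [-1.    0.   -0.  ]] [-0.33  0.2   1.75  0.    1.19 -0.42] [ 0.47738091 -0.11433689  0.29604187] -0.00020585654848071487 [-0.6495392   0.52926403  0.67613514]
[[ 0.996  0.081  0.028  0.471]
 [ 0.086 -0.941 -0.328 -0.029]
 [-0.001  0.329 -0.944  0.413]
 [ 0.     0.     0.     1.   ]]
```

View pics/w1.png

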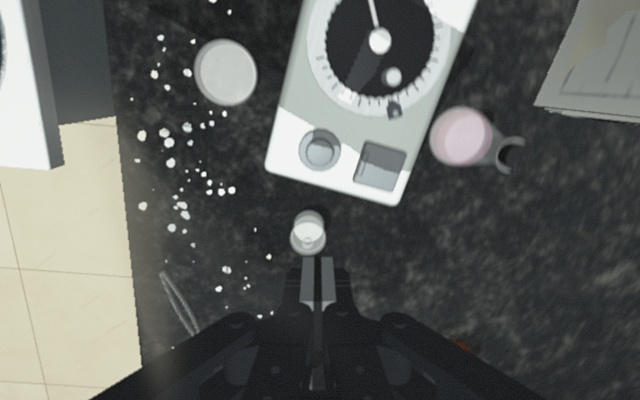

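The wrist view shows the dial centre near (380,41), the peg at (393,77), the marker at about (393,110) and the key at (320,148). The shut fingertips are about 15 mm wide across tool z. I'll push with the +y face, starting near yaw 111° and following the peg round.

```bash
python3 - <<'E'
from h import *
c=cam('wrist')
for n,u,v,z in [('hub',380,41,.072),('peg',393,77,.092),('mk',393,105,.062),('key',320,147,.077),('bottle',308,222,.062),('flask',463,136,.06),('dish',225,72,.01)]:
    print(n,px2w(c,u,v,z).round(3))
c=cam('top')
f=lambda u,v:(220+u/4.4,145+v/3.7)
for n,u,v,z in [('hub',262,247,.070),('peg',320,222,.092),('mk',372,214,.062),('ix',170,277,.067),('key',470,329,.077)]:
    print(n,px2w(c,*f(u,v),z).round(3))
E
python3 -m creep '[[[10,15,0],10,-1],[[20,30,0],20,-1],[[30,45,0],30,-1],[[40,60,0],40,-1],[[50,75,0],50,-1],[[60,90,0],60,-1],[[70,100,0],70,-1],[[80,110,0],80,-1],[[90,110,0],90,-1],[[100,110,0],100,-1]]'
python3 -m creep '[[[0,0,-30],0,-1],[[0,0,-60],0,-1],[[0,0,-60],0,-1]]'
python3 - <<'E'
from h import *
c,im=grab('wrist','w2.png'); print(c[3].round(3), bot.observe()['joint_positions'].round(2))
E
```

```text
hub [0.522 0.015 0.072]
peg [ 0.535 -0.015  0.092]
mk [ 0.546 -0.039  0.062]
key [ 0.478 -0.085  0.077]
bottle [ 0.473 -0.171  0.062]
flask [ 0.622 -0.063  0.06 ]
dish [ 0.368 -0.024  0.01 ]
hub [0.524 0.008 0.07 ]
peg [ 0.536 -0.022  0.092]
mk [ 0.547 -0.046  0.062]
ix [0.505 0.053 0.067]
key [ 0.477 -0.097  0.077]
time_s: 2.65
tcp_pos: [0.5774, -0.0061, 0.2961]
eef_rot: [-1.398, 1.075, 1.398]
force: [-0.5, 1.1, -0.4]
grip_width: 0.0003
time_s: 3.02
tcp_pos: [0.5762, -0.0062, 0.2345]
eef_rot: [-1.391, 1.081, 1.397]
force: [-0.0, 0.1, 1.1]
grip_width: -0.0
[[-0.251  0.916  0.314  0.495]
 [ 0.968  0.237  0.083 -0.027]
 [ 0.001  0.325 -0.946  0.352]
 [ 0.     0.     0.     1.   ]] [-0.09  0.42  1.6  -0.    1.12 -1.92]
```

View pics/w2.png

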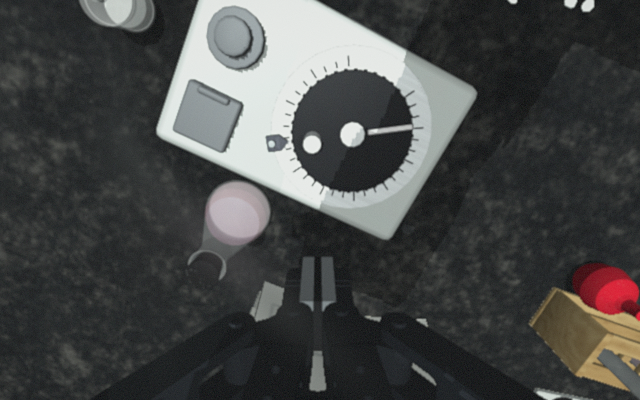

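The hub is at (352,134), the peg at (312,144), the marker tip at about (287,143) and the index end at (413,127).

Run:
```python
from h import *
s=bot.observe();c=cam('wrist'); im=cv2.imread('pics/w2.png'); g=cv2.cvtColor(im,6)
M=R.from_rotvec(s['eef_rot']).as_matrix(); print('tip px',w2px(c,s['tcp_pos']+M@[.025,0,0]),w2px(c,s['tcp_pos']+M@[.025,.011,0]), s['tcp_pos'],s['joint_vel'].round(3))
for n,u,v,z in [('hub',352,134,.072),('peg',312,144,.092),('mk',287,143,.062),('ix',412,127,.067),('key',233,34,.077),('cov',210,110,.069),('flask',238,211,.04)]:
    print(n,px2w(c,u,v,z).round(4))
# dial disc ellipse
m=((g<70)*255).astype(np.uint8); cs,_=cv2.findContours(m,0,1)
for k in cs:
    if cv2.pointPolygonTest(k,(352,160),False)>0: (u,v),ax,a=cv2.fitEllipse(cv2.convexHull(k)); print('disc',u,v,ax,px2w(c,u,v,.067).round(4))
t=cam('top');im=cv2.imread('pics/top0.png');g=cv2.cvtColor(im,6)
m=((g<90)*255).astype(np.uint8); cs,_=cv2.findContours(m[190:240,255:305].copy(),0,1)
k=max(cs,key=cv2.contourArea); (u,v),ax,a=cv2.fitEllipse(cv2.convexHull(k)); print('topdisc',u+255,v+190,ax,px2w(t,u+255,v+190,.067).round(4))
```

```text
tip px [316.5140505  272.34943187] [316.49504703 251.30977387] [ 0.57701864 -0.00624814  0.23619682] [ 0.    -0.026 -0.03   0.001  0.006  0.   ]
hub [0.5261 0.01   0.072 ]
peg [ 0.5388 -0.0199  0.092 ]
mk [ 0.5482 -0.0397  0.062 ]
ix [0.5089 0.0565 0.067 ]
key [ 0.4783 -0.0946  0.077 ]
cov [ 0.5367 -0.1048  0.069 ]
flask [ 0.6283 -0.072   0.04  ]
disc 351.9827575683594 130.34262084960938 (119.2809066772461, 123.43529510498047) [0.5238 0.0098 0.067 ]
topdisc 279.0314712524414 211.97011184692383 (42.61648178100586, 43.01472854614258) [0.5237 0.0092 0.067 ]
```

```bash
python3 -m creep '[[[-17,-6,-40],6.5,-1],[[-17,-6,-80],6.5,-1],[[-17,-6,-110],6.5,-1],[[-17,-6,-125],6.5,-1],[[-17,-6,-136],6.5,-1],[[-17,-6,-136],6.5,-1],[[-17,-6,-136],6.5,-1]]'
python3 - <<'E'
from h import *
s=bot.observe(); p=s['tcp_pos']; print(p,s['force'],s['joint_positions'].round(2))
C=np.array([.524,.0095])
def tcp(th,d=18): th=np.radians(th); return C+.033*np.array([np.cos(th),np.sin(th)])-d*1e-3*np.array([np.sin(th),-np.cos(th)])
for i in range(0,18): q=tcp(291-10*i); print(i,291-10*i,((q-p[:2])*1e3).round(1),((q-tcp(191))*1e3).round(1))
c,im=grab('wrist','w3.png')
E
```

```text
time_s: 3.95
tcp_pos: [0.5607, -0.0123, 0.1012]
eef_rot: [-1.475, 1.012, 1.473]
force: [0.0, 0.3, 0.3]
grip_width: 0.0001
[ 0.56070051 -0.01225652  0.10121972] [0.04089831 0.31407909 0.25338772] [-0.1   0.57  1.74 -0.    0.82 -2.04]
0 291 [-8.1 -2.6] [57.6 -0.4]
1 281 [-12.7  -7.2] [52.9 -5. ]
2 271 [-18.1 -10.9] [47.5 -8.7]
3 261 [-24.1 -13.7] [ 41.6 -11.4]
4 251 [-30.4 -15.3] [ 35.2 -13.1]
5 241 [-37.  -15.8] [ 28.7 -13.6]
6 231 [-43.5 -15.2] [ 22.2 -13. ]
7 221 [-49.8 -13.5] [ 15.9 -11.3]
8 211 [-55.7 -10.7] [ 9.9 -8.5]
9 201 [-61.1  -6.9] [ 4.6 -4.7]
10 191 [-65.7  -2.2] [0. 0.]
11 181 [-69.4   3.2] [-3.7  5.4]
12 171 [-72.1   9.1] [-6.5 11.3]
13 161 [-73.8  15.5] [-8.1 17.7]
14 151 [-74.3  22. ] [-8.6 24.2]
15 141 [-73.7  28.5] [-8.  30.7]
16 131 [-71.9  34.9] [-6.3 37.1]
17 121 [-69.1  40.8] [-3.5 43. ]
```

View pics/w3.png

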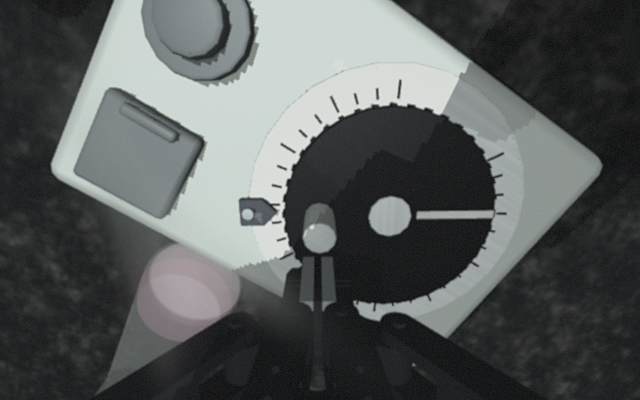

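The peg at (319,235) sits directly in front of the fingertip at (318,258). The marker tip is at (277,212). I'll start the push.

```bash
python3 -m creep '[[[-8,-3,0],0,-1],[[-13,-7,0],-10,-1],[[-18,-11,0],-20,-1],[[-24,-14,0],-30,-1],[[-30,-15,0],-40,-1],[[-37,-16,0],-50,-1],[[-43.5,-15,0],-60,-1],[[-50,-13.5,0],-70,-1],[[-56,-11,0],-80,-1],[[-61,-7,0],-90,-1]]'
python3 - <<'E'
from h import *
s=bot.observe(); print(s['force'],s['joint_positions'].round(2),s['tcp_pos']); grab('wrist','w4.png')
E
```

```text
time_s: 5.25
tcp_pos: [0.4989, -0.0196, 0.1008]
eef_rot: [-0.284, 1.551, 0.283]
force: [-0.5, -3.8, 2.2]
grip_width: -0.0001
[-0.48960956 -3.83840602  2.20387683] [-0.13  0.49  1.9  -0.    0.75 -0.49] [ 0.49894605 -0.01964748  0.10083303]
```

View pics/w4.png

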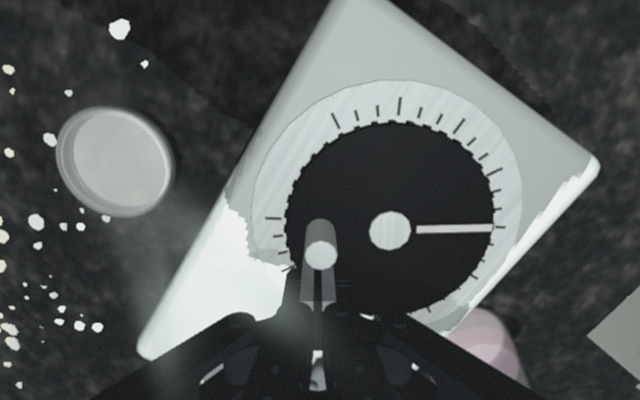

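The dial follows, with the peg still centred on the fingertip at (321,255).

```bash
python3 -m creep '[[[-4.5,4.5,0],-10,-1],[[-8.5,10,0],-20,-1],[[-11,16,0],-30,-1],[[-12.5,22.5,0],-40,-1],[[-13,29,0],-50,-1],[[-12.5,35.5,0],-60,-1],[[-11,42,0],-70,-1],[[-11,42,0],-70,-1]]'
python3 - <<'E'
from h import *
s=bot.observe(); print(s['force'],s['joint_positions'].round(2),s['tcp_pos']); c,im=grab('wrist','w5.png'); np.save('c5.npy',np.array([c[0],c[1],c[2],*c[3].ravel()]))
E
```

```text
time_s: 6.3
tcp_pos: [0.488, 0.0229, 0.1005]
eef_rot: [0.664, 1.467, -0.664]
force: [-0.4, -0.1, -0.3]
grip_width: 0.0
[-0.43337584 -0.05709652 -0.27327033] [-0.05  0.47  1.93  0.    0.74  0.8 ] [0.48797309 0.02285187 0.10045427]
```

View pics/w5.png

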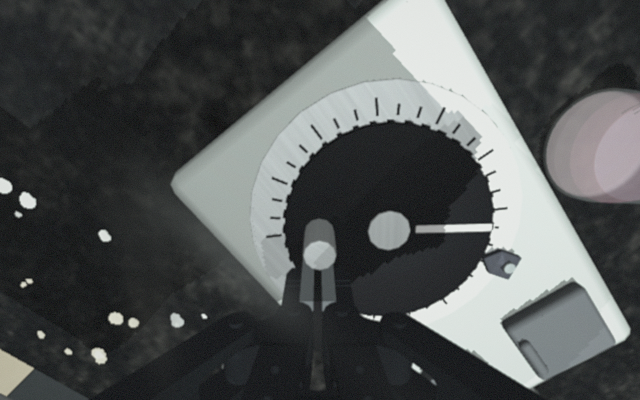

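The index end is at (491,227), the hub at (389,230) and the marker tip at about (485,262). The dial still has a moderate angle to go.

```bash
cat > ang.py <<'E'
from h import *
def report(c,ix0,ix1,mk,C=None):
    a0=px2w(c,*ix0,.067)[:2];a1=px2w(c,*ix1,.067)[:2]; ms=[px2w(c,*m,.062)[:2] for m in mk]
    d=a1-a0; d/=np.linalg.norm(d)
    # axis from index end, 51.5 mm back along the line
    C=a1-.0515*d
    A=lambda v:np.degrees(np.arctan2(v[1],v[0])).round(2)
    print('C',C.round(4),'index',A(d),'marker',[(A(m-C),round(np.linalg.norm(m-C)*1e3,1)) for m in ms])
E
python3 - <<'E'
from ang import *
v=np.load('c5.npy'); c=(v[0],v[1],v[2],v[3:].reshape(4,4))
report(c,(416,229),(493,227.5),[(485,262),(509,268)])
im=cv2.imread('pics/w5.png'); cv2.imwrite('pics/w5c.png',cv2.resize(im[190:300,370:530],None,fx=5,fy=5,interpolation=cv2.INTER_CUBIC))
E
```

```text
C [0.5241 0.012 ] index -47.53 marker [(np.float64(-69.39), np.float64(57.1)), (np.float64(-68.34), np.float64(70.3))]
```

View pics/w5c.png

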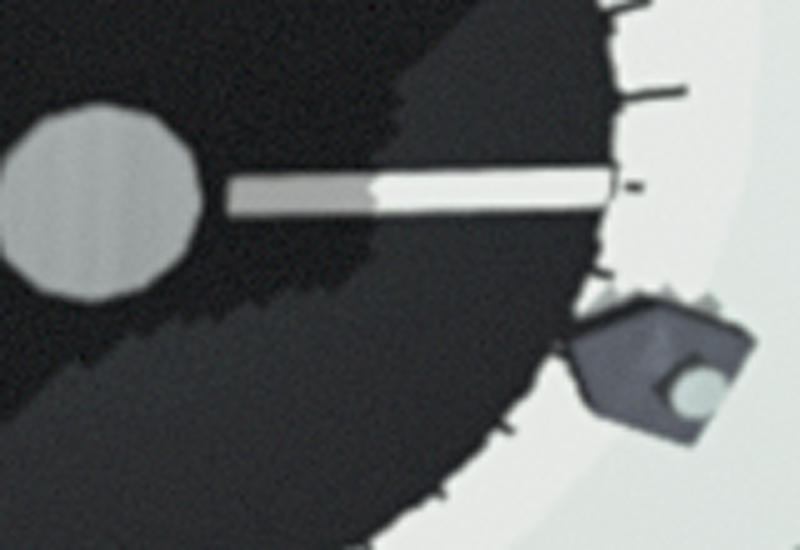

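Run:
```python
from ang import *
v=np.load('c5.npy'); c=(v[0],v[1],v[2],v[3:].reshape(4,4))
report(c,(415.6,229.4),(492.4,227.4),[(484,259),(514.6,268.6),(521.4,258.4),(508,278.8)])
for z in (.06,.062): # known pt: hub base
    pass
print(px2w(c,389,230,.070))
C=np.array([.524,.0095]); s=bot.observe(); p=s['tcp_pos'][:2]
def tcp(th,d=18): th=np.radians(th); return C+.033*np.array([np.cos(th),np.sin(th)])-d*1e-3*np.array([np.sin(th),-np.cos(th)])
for d in (5,10,14,16,18,20,22): print(d,((tcp(131-d)-tcp(131))*1e3).round(1))
```

```text
C [0.5237 0.012 ] index -47.12 marker [(np.float64(-67.62), np.float64(55.9)), (np.float64(-67.52), np.float64(73.3)), (np.float64(-62.63), np.float64(73.9)), (np.float64(-72.53), np.float64(73.4))]
[0.52594525 0.01159161 0.07      ]
5 [1.3 3. ]
10 [2.8 5.9]
14 [4.2 8.1]
16 [5.  9.2]
18 [ 5.8 10.2]
20 [ 6.6 11.3]
22 [ 7.5 12.2]
```

```bash
python3 -m creep '[[[1.5,3,0],-5,-1],[[3,6,0],-10,-1],[[4.2,8.1,0],-14,-1],[[5.4,9.7,0],-17,-1],[[5.4,9.7,0],-17,-1],[[5.4,9.7,0],-17,-1]]'
python3 - <<'E'
from h import *
s=bot.observe(); print(s['force'],s['tcp_pos'],s['joint_positions'].round(2)); c,im=grab('wrist','w6.png'); np.save('c6.npy',np.array([c[0],c[1],c[2],*c[3].ravel()]))
cv2.imwrite('pics/w6c.png',cv2.resize(im[190:300,370:530,::-1],None,fx=5,fy=5,interpolation=cv2.INTER_CUBIC))
E
```

```text
time_s: 7.1
tcp_pos: [0.4933, 0.0323, 0.1002]
eef_rot: [0.892, 1.381, -0.893]
force: [-2.5, 1.0, 0.6]
grip_width: 0.0001
[-2.46846707  1.02227318  0.64490611] [0.49326635 0.03233943 0.10024856] [-0.03  0.48  1.92  0.    0.74  1.12]
```

View pics/w6c.png

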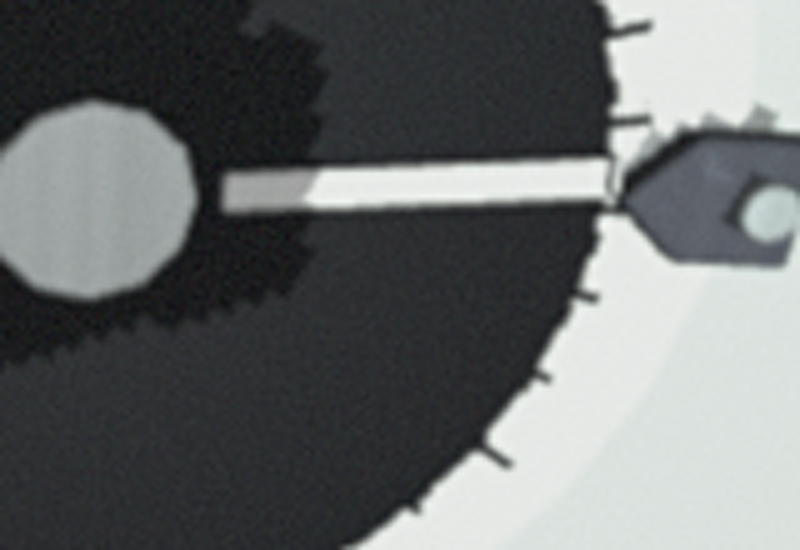

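The index end is at crop (607,178) and the marker tip at crop (625,203), so a few degrees are left.

Run:
```python
from ang import *
v=np.load('c6.npy'); c=(v[0],v[1],v[2],v[3:].reshape(4,4))
f=lambda u,v:(370+u/5,190+v/5)
report(c,f(222,193),f(607,178),[f(625,203),f(640,203),f(768,210)])
```

```text
C [0.524  0.0126] index -63.33 marker [(np.float64(-68.41), np.float64(56.5)), (np.float64(-68.34), np.float64(57.9)), (np.float64(-68.49), np.float64(70.7))]
```

```bash
python3 -m creep '[[[1,1.2,0],-2.3,-1],[[1.9,2.3,0],-4.5,-1],[[1.9,2.3,0],-4.5,-1],[[1.9,2.3,0],-4.5,-1],[[-7,-1,0],-4.5,-1],[[-7,-1,10],-4.5,-1],[[-7,-1,10],-4.5,-1],[[-7,-1,10],-4.5,-1]]'
python3 - <<'E'
from h import *
s=bot.observe(); print(s['force'],s['tcp_pos'],s['joint_positions'].round(2)); c,im=grab('wrist','w7.png'); np.save('c7.npy',np.array([c[0],c[1],c[2],*c[3].ravel()]))
cv2.imwrite('pics/w7c.png',cv2.resize(im[170:280,380:540,::-1],None,fx=5,fy=5,interpolation=cv2.INTER_CUBIC))
E
```

```text
time_s: 8.15
tcp_pos: [0.4868, 0.0315, 0.1105]
eef_rot: [0.955, 1.351, -0.954]
force: [-0.0, 0.5, 0.1]
grip_width: 0.0002
[-0.03389746  0.50594124  0.11838119] [0.48683588 0.03146643 0.11053657] [-0.03  0.45  1.93  0.    0.76  1.2 ]
```

View pics/w7c.png

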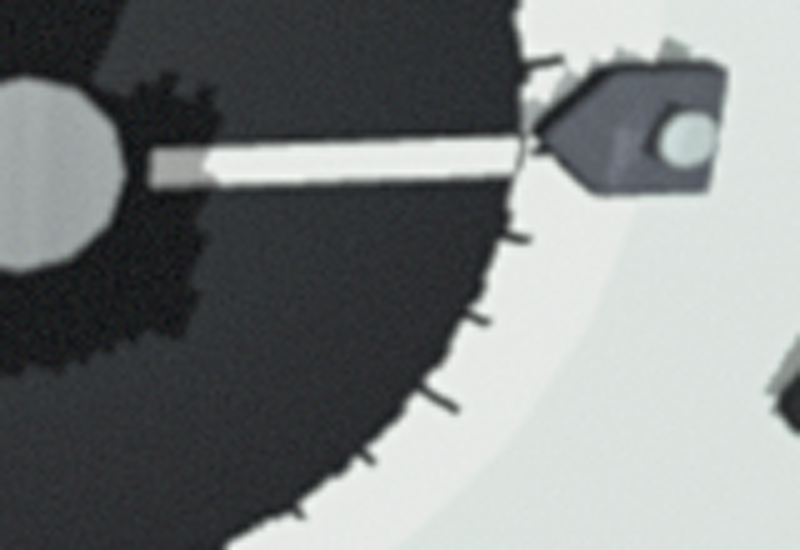

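The index line runs from crop (150,168) to (515,157), and the marker tip is at (541,136) with its back middle at (717,131). I'll work out the angle with parallax included.

Run:
```python
from ang import *
v=np.load('c7.npy'); c=(v[0],v[1],v[2],v[3:].reshape(4,4))
f=lambda u,v:(380+u/5,170+v/5)
report(c,f(150,168),f(516,157),[f(541,136),f(717,131)])
print(px2w(c,*f(25,174),.070))
# predicted pixels of marker_tip / rim point for the set dial
```

```text
C [0.5243 0.0129] index -68.63 marker [(np.float64(-68.25), np.float64(56.2)), (np.float64(-68.36), np.float64(74.0))]
[0.52599321 0.01078518 0.07      ]
```

By this view the dial is within about 0.3° of the marker. I'll check from another direction, on the way to the key.

```bash
python3 -m creep '[[[0,0,40],0,-1],[[0,-5,80],10,-1],[[3,-20,90],20,-1],[[6,-40,90],30,-1],[[9,-60,90],40,-1],[[13,-80,90],50,-1],[[13,-100,90],60,-1],[[13,-110,90],70,-1],[[13,-110,90],70,-1],[[13,-110,90],70,-1]]'
python3 - <<'E'
from h import *
s=bot.observe(); print(s['force'],s['tcp_pos'],s['joint_positions'].round(2)); c,im=grab('wrist','w8.png'); np.save('c8.npy',np.array([c[0],c[1],c[2],*c[3].ravel()]))
o=w2px(c,(.524,.011,.067))+w2px(c,(.543,-.04,.062)); u,v=(o/2).astype(int); x0=min(max(u-55,0),530);y0=min(max(v-50,0),300); print('origin',x0,y0,c[3][:3,3])
cv2.imwrite('pics/w8c.png',cv2.resize(im[y0:y0+100,x0:x0+110,::-1],None,fx=6,fy=6,interpolation=cv2.INTER_CUBIC))
E
```

```text
time_s: 9.45
tcp_pos: [0.4996, -0.0781, 0.2002]
eef_rot: [0.009, 1.571, -0.009]
force: [-0.8, 0.5, 0.4]
grip_width: 0.0001
[-0.77247599  0.49051587  0.37797764] [ 0.49955086 -0.07814573  0.20019163] [-0.25  0.34  1.82  0.    0.98 -0.24]
origin 307 63 [0.50137318 0.0073841  0.317199  ]
```

View pics/w8c.png

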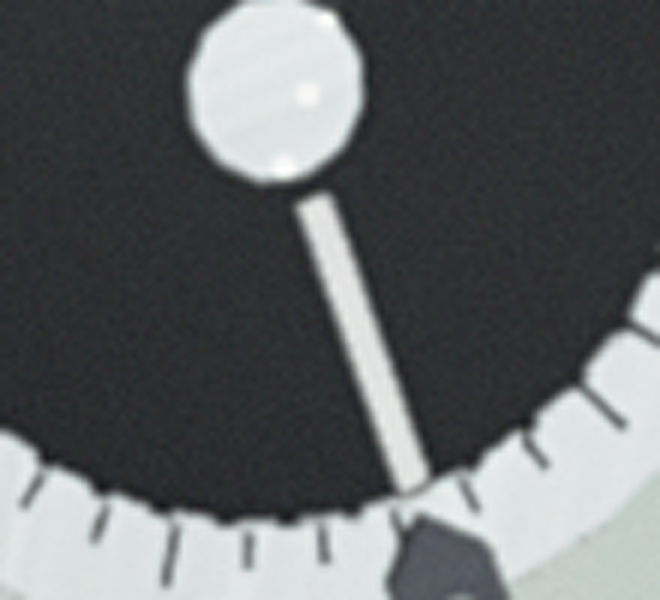

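The index line runs from crop (315,200) to (413,484), with the marker tip just beyond it at (428,518). It lines up by eye.

Run:
```python
from ang import *
v=np.load('c8.npy'); c=(v[0],v[1],v[2],v[3:].reshape(4,4))
f=lambda u,v:(307+u/6,63+v/6)
report(c,f(315,200),f(413,484),[f(428,518),f(432,530)])
im=cv2.imread('pics/w8.png'); g=cv2.cvtColor(im,6)
# marker blob
m=((g[140:185,365:400]<105)*255).astype(np.uint8)
print(np.array([''.join('#' if q else '.' for q in r) for r in m]).tolist().__str__().replace("', '","\n"))
k=w2px(c,(.478,-.096,.077)); print('key pred',k)
kc=cv2.HoughCircles(cv2.GaussianBlur(g,(3,3),0),cv2.HOUGH_GRADIENT,1,20,param1=80,param2=20,minRadius=12,maxRadius=35)
for q in kc[0]:
    if np.hypot(*(q[:2]-k))<30: print(q,px2w(c,q[0],q[1],.077).round(4))
print('key blob for cover',[w2px(c,(.478+.05,-.105,.069))])
```

```text
C [0.5247 0.0132] index -68.81 marker [(np.float64(-67.96), np.float64(57.3)), (np.float64(-68.0), np.float64(58.9))]
['######.......########..............
#######.......####.................
#######.......#....................
#######............................
########...........................
########...........................
####...............................
##.................................
##.................................
............#......................
...........####....................
.........########..................
.........##########................
.........#############.............
.........##############............
........###############............
........################...........
........################...........
.......#################...........
.......##################..........
.......##################..........
.......###################.........
........#########....#####.........
........#######.......####.........
........#######........####........
.........#####.........####........
.........#####.........####........
.........#####.........####........
.........######.......##...........
..........######...................
..........#######..................
...........#####...................
...........###.....................
...................................
...................................
...................................
...................................
...................................
...................................
...................................
...................................
...................................
...................................
...................................
...................................']
key pred [288.15292774 227.69236994]
[289.5 220.5  25.2] [ 0.4792 -0.0901  0.077 ]
key blob for cover [array([352.88837729, 233.49764884])]
```

Both views agree to within about 0.01 rad, so the dial is set. Next I'll press the key, lowering in steps and watching the force.

```bash
python3 -m creep '[[[-21.5,-16,0],0,-1],[[-21.5,-16,-40],0,-1],[[-21.5,-16,-75],0,-1],[[-21.5,-16,-92],0,-1],[[-21.5,-16,-92],0,-1],[[-21.5,-16,-92],0,-1]]'
python3 -m creep '[[[0,0,-3],0,-1],[[0,0,-6],0,-1],[[0,0,-8],0,-1],[[0,0,-8],0,-1]]'
```

```text
time_s: 10.25
tcp_pos: [0.4785, -0.0944, 0.109]
eef_rot: [0.006, 1.57, -0.007]
force: [-0.8, -0.1, 0.3]
grip_width: -0.0001
time_s: 10.75
tcp_pos: [0.4782, -0.0945, 0.1003]
eef_rot: [0.006, 1.571, -0.006]
force: [1.0, -0.5, 1.2]
grip_width: 0.0
```

```bash
python3 -m creep '[[[0,0,-1.5],0,-1],[[0,0,-3],0,-1],[[0,0,-3],0,-1]]'; python3 -m creep '[[[0,0,-1],0,-1],[[0,0,-1.5],0,-1],[[0,0,-1.5],0,-1]]'
```

```text
time_s: 11.12
tcp_pos: [0.4782, -0.0945, 0.0973]
eef_rot: [0.006, 1.57, -0.006]
force: [0.5, 1.0, 3.6]
grip_width: -0.0001
time_s: 11.5
tcp_pos: [0.4782, -0.0946, 0.096]
eef_rot: [0.006, 1.57, -0.006]
force: [0.7, 1.3, 5.7]
grip_width: -0.0001
```

```bash
python3 -m creep '[[[0,0,-0.7],0,-1],[[0,0,-0.7],0,-1]]'; python3 -m creep '[[[0,0,-0.8],0,-1],[[0,0,-0.8],0,-1]]'
```

```text
time_s: 11.75
tcp_pos: [0.4783, -0.0946, 0.0958]
eef_rot: [0.006, 1.57, -0.006]
force: [-2.9, 1.1, 14.7]
grip_width: 0.0002
time_s: 12.0
tcp_pos: [0.4784, -0.0946, 0.0956]
eef_rot: [0.006, 1.57, -0.006]
force: [-5.7, 2.2, 24.1]
grip_width: 0.0004
```

The force climbs steeply to 24 N and the tool has stopped moving, so the key is on its stop. I'll release it, rise clear and take a last look.

```bash
python3 -m creep '[[[0,0,2],0,-1],[[0,0,6],0,-1],[[0,0,12],0,-1],[[0,0,40],0,-1],[[5,4,80],0,-1],[[21,16,106],0,-1],[[21,16,106],0,-1],[[21,16,106],0,-1],[[21,16,106],0,-1]]'
python3 - <<'E'
from h import *
c,im=grab('wrist','w9.png'); np.save('c9.npy',np.array([c[0],c[1],c[2],*c[3].ravel()]))
a=cv2.imread('pics/w8.png')[40:260,240:420]; b=im[40:260,240:420,::-1]
cv2.imwrite('pics/cmp.png',cv2.resize(np.hstack([a,b]),None,fx=2.2,fy=2.2,interpolation=cv2.INTER_CUBIC))
print(c[3][:3,3],bot.observe()['force'])
E
```

```text
time_s: 13.12
tcp_pos: [0.4982, -0.0787, 0.1991]
eef_rot: [0.007, 1.573, -0.006]
force: [-0.5, 0.5, 0.3]
grip_width: -0.0003
[0.4999523  0.00682822 0.31618702] [ 0.20051638  0.54841169 -0.76029502]
```

View pics/cmp.png

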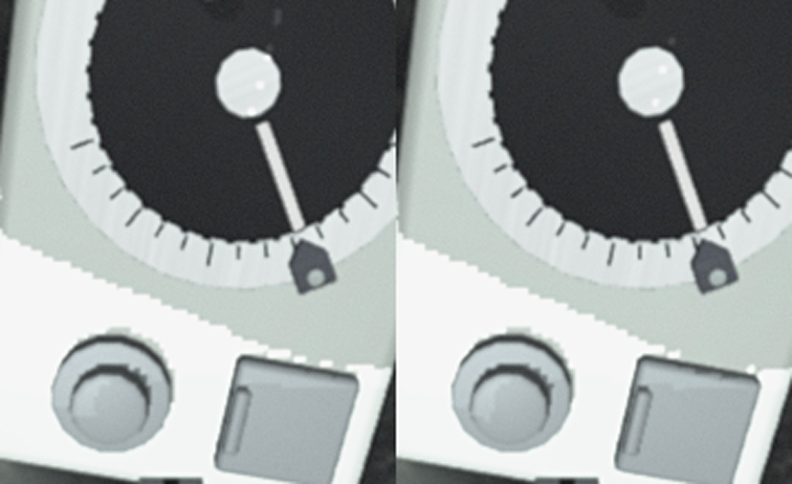

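The before (left) and after (right) views match. The index line still points at the marker tip, at about (300,228)/(700,228), and the key at (110,400)/(510,400) is back up. The instrument hasn't moved.

```bash
python3 -c "
from rig import bot
print(bot.finish_job(), bot.observe()['time_s'])"
```

```text
the job is handed in; nothing more can be done
the job is handed in; nothing more can be done
```

I pushed the dial clockwise by its peg with the shut fingertips, about 177°, until the index line met the marker. I then pressed the read key down to its stop, let it come up, raised the arm clear and handed the job in at about 13 s.

- **Dial setting:** two wrist views put the index 0.4° and 0.85° past the marker tip, so the dial may be overshot by about 0.01 rad. I judged this within measuring error and did not correct it.
- **Key press:** the force reached 24 N with the tool no longer moving, against the 4 N needed, so the key was fully down. In the last picture it is back up.
- **Photometer and marker:** the dial and marker look the same just before and just after the key press, and the photometer did not move over that time. Across the push, the dial centre read 2–3 mm further in y from the later wrist views than from the first two views. I put this down to calibration error rather than the box shifting, but did not check it separately.
- **Glassware:** I saw no contact, and the arm's path stayed clear of it. I took no final overview picture to confirm.

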